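# Seat a filter in its cell and close the keeper

## Robot

A 7-joint arm with a two-finger parallel gripper is mounted at the origin on the work surface. World frame = base frame: x ahead of the robot, y to its left, z up, the work surface at z = 0. Lengths are in m, angles in rad, forces in N, time in s.
With the tool pointing down it reaches from about 0.425 to 0.925 m from the base axis. Payload 6.8 kg.
Tool frame: the origin (TCP) lies midway between the tips of the shut fingers; the grasp point (between the pads) lies 19 mm behind it; z points along the fingers, y is the direction in which the jaws open and shut (so a half turn about z gives the same grasp; the last joint's range is limited). The gripper opens to 85 mm and grips with 20 to 120 N. Pads are 22 mm wide; open, the fingers measure 114 mm over their backs; the gripper's body (76 mm by 85 mm) begins 54 mm behind the grasp point. The pads swing forward as they close: fully open they stand 13 mm farther back than shut.
Start: joints at [1.13, 0.477, 0.022, 1.555, -0.011, 1.109, -0.083], TCP at [0.221, -0.638, 0.231] pointing down, gripper open.
Joint ranges: [-2.96, 2.96], [-0.34, 2.1], [-1.41, 1.46], [0.24, 2.44], [-1.37, 4.51], [0.17, 1.92], [-2.96, 2.96]. Speed limits (rad/s): [2.39, 2.39, 3.14, 3.14, 3.14, 3.14, 3.14].

## Interface

Orientations are given as a rotation vector (axis times angle).
In Python, from bench import r gives the robot as it stands. The module is installed in compiled form; this text tells all that it offers.
- The arm moves only by the tool play_rows, never from a script. Its argument "plan" is a list of rows, each a list of 7 numbers: the shift along the world's x, y, z in mm, then the turn, a rotation vector about the world's x, y, z in rad, then the finger opening in mm, from 0 to 85.4. A call has 1 to 12 rows; each row is the pose to reach, as a shift and turn from the pose commanded when the call began; what a row does not reach only later rows make up. A row lasts 1/10 s, in which the tool goes at most 50 mm and 8.59 degrees, less where a joint would pass 70% of its speed; a pose out of reach is approached as far as the arm can. A call with a gripper value outside its range is refused whole. The fingers move at their own pace and stop on an object; "grip_force" is the grip in N (left out, the last holds). Time passes only in rows, so rows that repeat a pose let the fingers close. It gives the time, the measured TCP pose, the force and the opening at its end, in the units of the state.
- r.get_obs(): the state, without advancing time (a new reading comes with each control period).
- r.grab_frame(name): name is "side" or "top"; returns a dict with "color" (480x640x3 uint8, blue, green, red), "z_map" (480x640 float32, m along the optical axis (not along the pixel's ray), 0 where there is no reading), "camera_matrix" (3x3 intrinsics, pixels), "R" (3x3) and "t" (3): a world point X has camera coordinates R X + t. Camera axes: x right, y down, z forward; pixel columns grow to the right and rows downward; lengths in m; the calibration is good to about 2 mm. A picture is of the moment at which its call begins.
- r.hand_in(): hands the job in, once; it reports no verdict.
The state is a dict: "clock": time; "joints": joint angles; "qvel": joint speeds; "tau": joint torques, N m; "tcp_pos": TCP position; "orientation": TCP orientation; "contact_force": force on the tool from outside, world axes, zero at the start; "moment": the same for the moment, N m; "grip_width": finger opening in m.
Only numpy, scipy, OpenCV 4.12 (cv2) and the standard library are available. Lean on these libraries where they do the work, as an engineer would, in place of code of your own. Each camera call takes 0.05 s, during which the arm holds its last target.

## Task

With the fingertips, gently nudge the loose orange filter disc across the top of the black cell block until it drops fully home in the round recess, lying flat and flush with the block's top; do not lift it. Then push the blue pin of the keeper arm so that the arm swings over the filter as far as its stop. Leave the amber jar, the lens on its post and the flat case where they are.

Things in the scene. Friction and masses are not known exactly. Their poses are not given: they have to be found in the camera images.
- cell: Black block screwed to the table: 170 (x) by 120 (y) by 30 mm high, flat top. Origin at the centre of its underside, z up. A round recess 53 mm across, 8 mm deep, with vertical wall and flat floor (black with a light-grey ring), is sunk in the top, centred at x +40 mm, y 0. The keeper pivots at x +40, y +50 mm. The free part of the top lies towards -x.
- recess (a point): Centre of the recess's mouth, level with the block's top face (30 mm above the table). Axes as the cell block's.
- filter: Loose glass filter, orange with grey metal rim: disc 50 mm across, 8 mm thick, about 60 g, lying flat on the block's top 60 to 95 mm from the recess's centre, on the -x side; slides easily. Origin at the centre of its underside, z along its axis. When seated, its underside is 8 mm below the block's top.
- keeper (a joint): Angle (rad) of the keeper arm, which turns about a vertical pivot on the block and stays where left (about 0.5 N at the pin). At 0 it points along the block's +x, away from the recess; it grows clockwise seen from above; at 1.57, its stop, it points along -y over the recess. Starts at 0 to 0.45. Arm 14 mm wide, end 47 mm from the pivot, 3 to 9 mm above the block's top: clears only a seated filter.
- keeper_pin (a point): Centre of the top end of the keeper's upright blue pin: 10 mm in diameter, 30 mm tall, 38 mm from the pivot; its foot is 9 mm and its top 39 mm above the block's top. x axis along the arm from pivot to pin, z up. The pivot's screw head rises 12 mm above the block's top.
- jar: Amber jar with white cap, 48 mm across and 75 mm tall, standing loose on the table beside the block. Origin at the centre of its underside. To be left alone.
- mount: Lens in a round black ring on a steel post with a black foot of 50 by 70 mm, 97 mm tall, standing loose on the table beside the block. Origin at the centre of its underside. To be left alone.
- case: Flat white and pink plastic case 75 by 55 by 22 mm lying loose on the table beyond the recess end of the block. Origin at the centre of its underside. To be left alone.
Things that resemble listed ones, but are neither listed nor needed, are in the scene too. What is shaped like the filter but purple or turquoise is not meant.

How it is judged:
By the outcome, as a careful person would: the job done as asked, in the order asked, and still so for the second after the job is handed in, with the robot touching nothing.
It also fails if it takes over 51 s, if anything falls off the work surface, if the arm or the gripper's body presses on something with over 40 N, if the wrist force passes 120 N, or if a joint passes its speed limit or range.

## Working session

There is one attempt and no reset: what is moved stays moved. The work goes in short steps, Python scripts to look and compute and a tool call to move; the robot and the scene stay as the last step left them, time stands still between calls to the robot, and variables do not carry over. Pictures are saved under pics/ and viewed, and the job is handed in when it is done.

Besides the shell and the picture viewer there is one more tool, called as name(argument=value, ...), one argument or row to a line, values as JSON. play_rows: Moves the arm, as the interface text tells. Its arguments: {"type":"object","properties":{"plan":{"type":"array"},"grip_force":{"type":"number"}},"required":["plan"]}

```bash
mkdir -p pics
cat > h.py <<'E'
import numpy as np, cv2
from bench import r
def shot(n,tag):
    f=r.grab_frame(n); cv2.imwrite(f'pics/{tag}.png',f['color']); np.savez(f'pics/{tag}.npz',**f); return f
def ray(f,u,v,z):
    K,R,t=f['camera_matrix'],f['R'],f['t']
    d=R.T@np.linalg.inv(K)@np.array([u,v,1.]); c=-R.T@t
    return c+d*(z-c[2])/d[2]
def proj(f,X):
    p=f['camera_matrix']@(f['R']@np.array(X)+f['t']); return p[:2]/p[2]
E
python3 - <<'E'
from h import *
for n in('top','side'):
    f=shot(n,n+'0'); print(n,-f['R'].T@f['t'],f['camera_matrix'][0,0])
o=r.get_obs(); print(o)
E
```

```text
top [0.50945301 0.04569658 0.88870048] 498.76539463116404
side [0.47422385 0.6718993  0.70631245] 468.2342070728473
{'clock': 0.1, 'joints': array([ 1.12991965,  0.47773749,  0.02234866,  1.55633529, -0.01150506,
        1.10928298, -0.08309785]), 'qvel': array([-4.54055119e-05, -3.51423643e-04, -1.29464372e-03, -2.04842432e-03,
       -7.66139324e-05,  1.52178683e-04, -6.20822873e-04]), 'tau': array([ 5.49623874e-03, -5.97761965e+01,  1.61467005e+00, -2.81955582e+01,
        1.29082435e-02,  5.05029573e-03,  3.42548253e-05]), 'tcp_pos': array([ 0.2203194 , -0.63747989,  0.2304169 ]), 'orientation': array([-3.09663462e+00, -5.20075505e-01,  6.05791378e-04]), 'contact_force': array([ 0.59824043,  0.41517097, -0.5595614 ]), 'moment': array([-0.01462107,  0.02607741, -0.01980215]), 'grip_width': 0.08516362776937082}
```

View pics/top0.png

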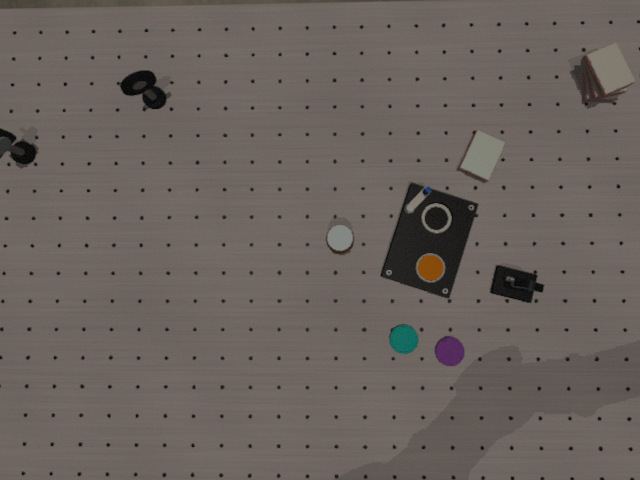

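View pics/side0.png

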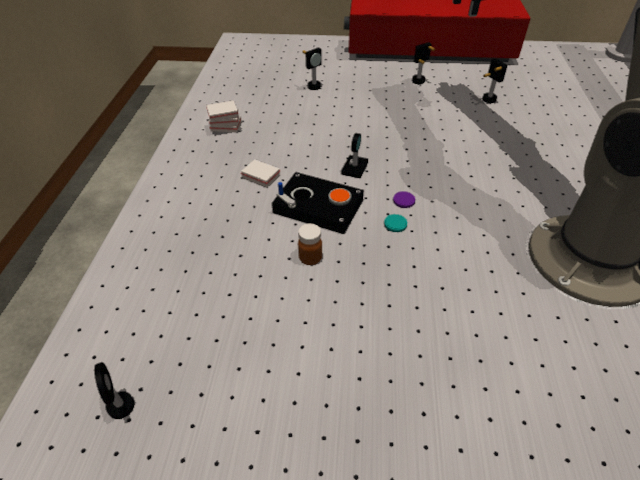

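The top view shows the orange disc at about (431,267), the recess ring at (436,218) and the blue pin at (428,190). The teal (404,339) and purple (450,351) discs on the table are decoys; the orange one lies on the block, so it is the one meant. I'll confirm that in an enlarged crop and measure.

Run:
```python
from h import *
f=dict(np.load('pics/top0.npz')); c=f['color']
hsv=cv2.cvtColor(c,cv2.COLOR_BGR2HSV)
def big(m):
    cs,_=cv2.findContours(m.astype(np.uint8),cv2.RETR_EXTERNAL,cv2.CHAIN_APPROX_NONE); return max(cs,key=cv2.contourArea)
H,S,V=cv2.split(hsv)
m=(H>5)&(H<22)&(S>180)&(V>100); k=big(m); M=cv2.moments(k); print('filter px',M['m10']/M['m00'],M['m01']/M['m00'],cv2.contourArea(k),ray(f,M['m10']/M['m00'],M['m01']/M['m00'],.038))
# recess ring
roi=np.zeros_like(m); roi[195:240,415:460]=1
g=roi&(V>90)&(S<60)
ys,xs=np.nonzero(g); 
k=big(g); e=cv2.fitEllipse(k); print('ring',e,ray(f,*e[0],.022))
m=(H>100)&(H<125)&(S>150)&(V>60); ys,xs=np.nonzero(m); print('blue',xs.min(),xs.max(),ys.min(),ys.max())
k=big(m); print(cv2.minAreaRect(k))
# block
roi=np.zeros_like(m); roi[175:305,370:485]=1
k=big(cv2.morphologyEx((roi&((V<75)|(S>150))).astype(np.uint8),cv2.MORPH_CLOSE,np.ones((15,15)))); rc=cv2.minAreaRect(k); print(rc)
for p in cv2.boxPoints(rc): print(p,ray(f,*p,.03))
# corner screws
for p in [(471,208),(389,272),(445,291)]: print(p,ray(f,*p,.03))
cv2.imwrite('pics/c0.png',cv2.resize(c[170:370,320:560],None,fx=3,fy=3,interpolation=cv2.INTER_CUBIC)[:600,:800])
s=dict(np.load('pics/side0.npz'))['color']
cv2.imwrite('pics/c1.png',cv2.resize(s[120:280,230:430],None,fx=3.7,fy=3.7,interpolation=cv2.INTER_CUBIC))
```

```text
filter px 430.16877637130796 267.4633678557729 434.5 [ 0.50858217 -0.11006166  0.038     ]
ring ((436.1228942871094, 217.61074829101562), (28.518264770507812, 28.961191177368164), 125.4369888305664) [ 0.59473168 -0.12488828  0.022     ]
blue 425 430 188 192
((427.5000305175781, 189.49998474121094), (4.242640495300293, 4.242640495300293), 45.0)
((432.8243408203125, 236.0540313720703), (91.40582275390625, 134.31394958496094), 9.462323188781738)
[376.70273 294.78375] [ 0.46239409 -0.02007323  0.03      ]
[398.78378 162.29727] [ 0.69082217 -0.06083027  0.03      ]
[488.94595 177.32431] [ 0.66311209 -0.21508003  0.03      ]
[466.8649 309.8108] [ 0.43697884 -0.17184448  0.03      ]
(471, 208) [ 0.61015868 -0.18311211  0.03      ]
(389, 272) [ 0.50104294 -0.04145768  0.03      ]
(445, 291) [ 0.46864314 -0.13579941  0.03      ]
```

View pics/c0.png

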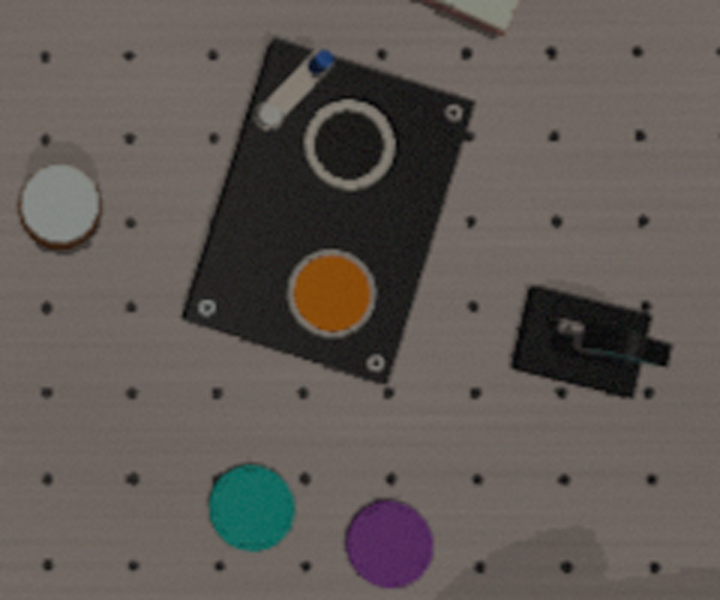

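View pics/c1.png

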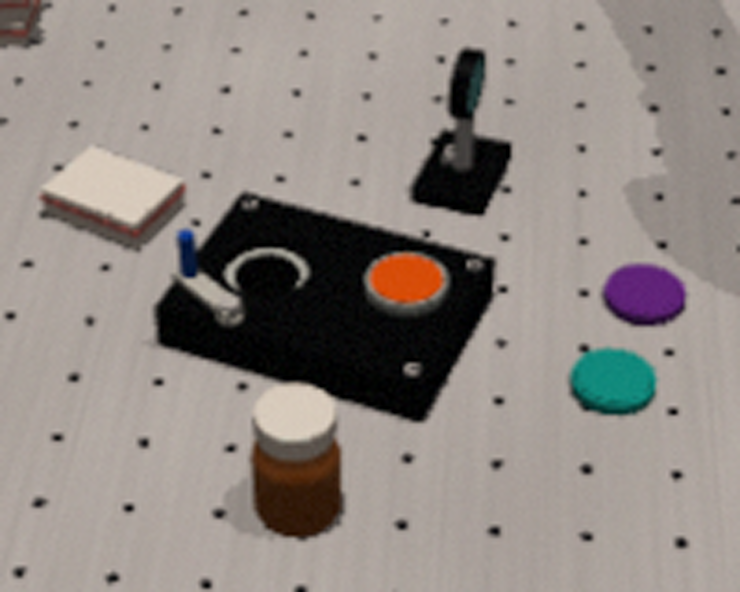

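Run:
```python
from h import *
f=dict(np.load('pics/top0.npz')); s=dict(np.load('pics/side0.npz'))
P=[ray(f,320+a/3,170+b/3,.03)[:2] for a,b in [(273,38),(474,101),(386,384),(183,319)]]
P=np.array(P);print(P)
for i in range(4): print(np.linalg.norm(P[i]-P[(i+1)%4]))
C=P.mean(0); ux=(P[0]+P[1]-P[2]-P[3]); ux/=np.linalg.norm(ux); uy0=P[0]+P[3]-P[1]-P[2]; uy0/=np.linalg.norm(uy0)
print('C',C,ux,np.degrees(np.arctan2(ux[1],ux[0])),np.degrees(np.arctan2(uy0[1],uy0[0])))
a=(np.arctan2(ux[1],ux[0])+np.arctan2(uy0[1],uy0[0])-np.pi/2)/2
ux=np.array([np.cos(a),np.sin(a)]);uy=np.array([-ux[1],ux[0]])
R=C+.04*ux; print('recess',R, 'pivot',C+.04*ux+.05*uy)
print('recess from ring',ray(f,436.12,217.61,.022))
# side view: corners (158,?) top face crop side: (247,195),(495,262),(430,~405?) skip; ring, filter
hsv=cv2.cvtColor(s['color'],cv2.COLOR_BGR2HSV); H,S,V=cv2.split(hsv)
m=((H>3)&(H<20)&(S>190)&(V>150)).astype(np.uint8); m[:170]=0;m[215:]=0
n,l,st,ce=cv2.connectedComponentsWithStats(m); i=1+st[1:,4].argmax(); print('side filter',ce[i],st[i],ray(s,*ce[i],.038))
print('pin top',ray(f,427.7,189,.069), 'side pintop',ray(s,230+186/3.7,120+233/3.7,.069))
jar=ray(f,340,237.5,.075);print('jar',jar)
b=ray(f,431,267,.03)
print('mount px', [ray(f,320+x/3,170+y/3,.01) for x,y in[(530,287),(647,315),(632,397),(513,368)]], 'lens top',ray(f,320+660/3,170+355/3,.08))
F=ray(f,430.17,267.46,.038)[:2]; d=R-F; print('filter',F,'dist',np.linalg.norm(d),'dir',np.degrees(np.arctan2(d[1],d[0])), 'in cell',(F-C)@ux,(F-C)@uy)
```

```text
[[ 0.65492693 -0.08135628]
 [ 0.61756413 -0.19521105]
 [ 0.45683644 -0.14172411]
 [ 0.49369885 -0.02774176]]
0.11982857715494365
0.16939374640003643
0.11979488288591376
0.16990882992139572
C [ 0.55575659 -0.1115083 ] [ 0.9488751  -0.31565178] -18.400165428792118 71.95532909944528
recess [ 0.59375058 -0.12401656] pivot [ 0.60938591 -0.07652408]
recess from ring [ 0.59473301 -0.12488332  0.022     ]
side filter [339.41242938 194.92655367] [331 189  18  13 177] [ 0.50750328 -0.11199934  0.038     ]
pin top [ 0.63755298 -0.10279276  0.069     ] side pintop [ 0.63514929 -0.10509369  0.069     ]
jar [0.5578308 0.0421088 0.075    ]
mount px [array([ 0.51133904, -0.23014679,  0.01      ]), array([ 0.49501531, -0.29653168,  0.01      ]), array([ 0.44805483, -0.28639175,  0.01      ]), array([ 0.46471382, -0.21908778,  0.01      ])] lens top [ 0.4750262  -0.27534372  0.08      ]
filter [ 0.50858784 -0.11006382] dist 0.08629815192992485 dir -9.304463021865146 in cell -0.045254922453625945 -0.01337793795570254
```

The crop confirms the orange disc with the grey rim, on the block. Positions in m: filter (0.508,-0.111), recess (0.594,-0.124), 87 mm apart at -9.3°. The keeper is at about 0.46 rad. I'll push with two fingertips 30 mm apart as a cradle, so first I go above the start point behind the disc.

play_rows(
  plan=[
    [22, 48, -5, 0, 0, -0.045, 30],
    [44, 97, -10, 0, 0, -0.09, 30],
    [66, 146, -15, 0, 0, -0.135, 30],
    [88, 194, -20, 0, 0, -0.18, 30],
    [110, 243, -25, 0, 0, -0.225, 30],
    [132, 291, -30, 0, 0, -0.27, 30],
    [154, 340, -35, 0, 0, -0.315, 30],
    [176, 388, -40, 0, 0, -0.36, 30],
    [198, 437, -45, 0, 0, -0.405, 30],
    [220, 485, -50, 0, 0, -0.45, 30],
    [242, 534, -55, 0, 0, -0.495, 30],
    [242, 534, -80, 0, 0, -0.495, 30],
  ],
)

```text
clock: 1.3
tcp_pos: [0.4657, -0.1012, 0.1533]
orientation: [-3.131, 0.254, -0.01]
contact_force: [1.6, -0.9, -0.0]
grip_width: 0.0299
```

play_rows(
  plan=[
    [0, 0, 0, 0, 0, 0, 30],
    [0, 0, -30, 0, 0, 0, 30],
    [0, 0, -60, 0, 0, 0, 30],
    [0, 0, -80, 0, 0, 0, 30],
    [0, 0, -95, 0, 0, 0, 30],
    [0, 0, -95, 0, 0, 0, 30],
    [0, 0, -95, 0, 0, 0, 30],
  ],
)

```text
clock: 2.0
tcp_pos: [0.4624, -0.1043, 0.0564]
orientation: [3.131, -0.255, -0.001]
contact_force: [-0.8, -0.2, -0.4]
grip_width: 0.0299
```

Run:
```python
from h import *
f=shot('side','side1');g=shot('top','top1')
o=r.get_obs(); print(o['clock'],o['tcp_pos'],o['orientation'],o['contact_force'],o['grip_width'])
cv2.imwrite('pics/c2.png',cv2.resize(f['color'][100:260,250:450],None,fx=3.7,fy=3.7,interpolation=cv2.INTER_CUBIC))
cv2.imwrite('pics/c3.png',cv2.resize(g['color'][170:350,340:540],None,fx=3.2,fy=3.2,interpolation=cv2.INTER_CUBIC))
```

```text
2.1 [ 0.46312611 -0.10428583  0.05717374] [ 3.13100212e+00 -2.55077465e-01  2.23826224e-03] [ 0.13452337 -0.54564601  0.05666438] 0.030302386211767885
```

View pics/c2.png

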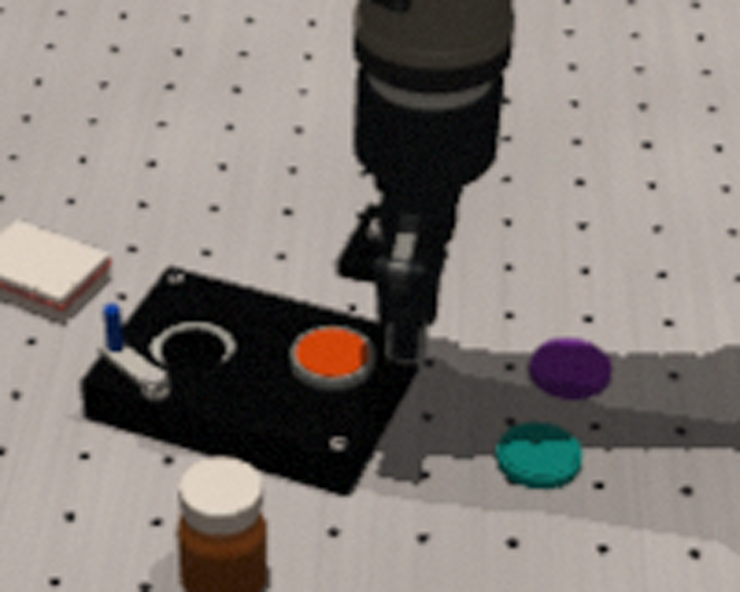

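View pics/c3.png

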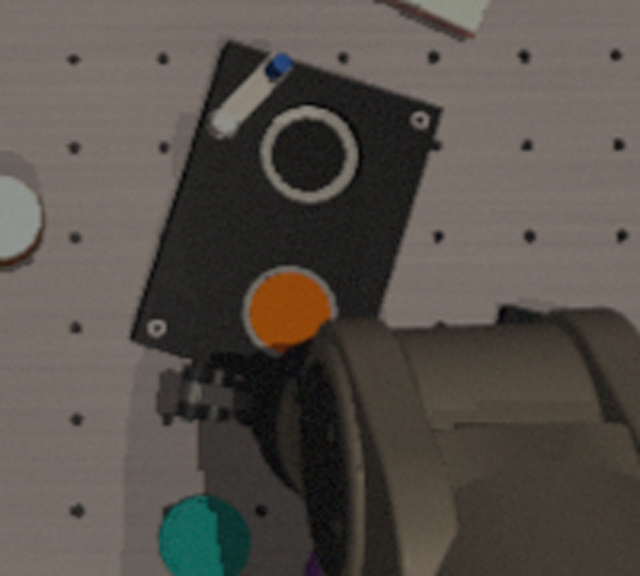

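The tips hover just behind the disc (side crop about (405,355)). Everything is clear, so I'll descend to find the block's top by touch.

play_rows(
  plan=[
    [0, 0, -10, 0, 0, 0, 30],
    [0, 0, -18, 0, 0, 0, 30],
    [0, 0, -22, 0, 0, 0, 30],
    [0, 0, -24, 0, 0, 0, 30],
    [0, 0, -24, 0, 0, 0, 30],
    [0, 0, -24, 0, 0, 0, 30],
  ],
)

```text
clock: 2.7
tcp_pos: [0.4626, -0.104, 0.0324]
orientation: [3.131, -0.254, 0.0]
contact_force: [-1.1, -0.7, -0.5]
grip_width: 0.0296
```

play_rows(
  plan=[
    [0, 0, -1, 0, 0, 0, 30],
    [0, 0, -2, 0, 0, 0, 30],
    [0, 0, -2, 0, 0, 0, 30],
  ],
)

```text
clock: 3.0
tcp_pos: [0.4625, -0.104, 0.0303]
orientation: [3.131, -0.255, 0.0]
contact_force: [0.2, 0.9, -0.2]
grip_width: 0.0297
```

play_rows(
  plan=[
    [0, 0, -1, 0, 0, 0, 30],
    [0, 0, -2, 0, 0, 0, 30],
    [0, 0, -2, 0, 0, 0, 30],
  ],
)

```text
clock: 3.3
tcp_pos: [0.4628, -0.1041, 0.0293]
orientation: [3.131, -0.255, 0.001]
contact_force: [-3.8, 1.1, 13.6]
grip_width: 0.03
```

Block top touched at TCP z ≈ 29.5 mm. I'll raise the tips to about 4 mm above the top and start pushing.

play_rows(
  plan=[
    [0, 0, 5, 0, 0, 0, 30],
    [0, 0, 5, 0, 0, 0, 30],
    [3, -0.5, 5, 0, 0, 0, 30],
    [6, -1, 5, 0, 0, 0, 30],
    [9, -1.5, 5, 0, 0, 0, 30],
    [12, -2, 5, 0, 0, 0, 30],
    [15, -2.4, 5, 0, 0, 0, 30],
    [18, -2.9, 5, 0, 0, 0, 30],
    [21, -3.4, 5, 0, 0, 0, 30],
    [24, -3.9, 5, 0, 0, 0, 30],
    [27, -4.4, 5, 0, 0, 0, 30],
    [30, -4.9, 5, 0, 0, 0, 30],
  ],
)

```text
clock: 4.5
tcp_pos: [0.4928, -0.1089, 0.0333]
orientation: [3.131, -0.255, 0.0]
contact_force: [0.0, -0.4, -0.2]
grip_width: 0.0302
```

```bash
cat > look.py <<'E'
import sys
from h import *
tag=sys.argv[1]
s=shot('side','s'+tag);f=shot('top','t'+tag)
o=r.get_obs(); print(o['clock'],o['tcp_pos'],o['contact_force'],o['grip_width'])
for n,q,lo in(('side',s,150),('top',f,80)):
    H,S,V=cv2.split(cv2.cvtColor(q['color'],cv2.COLOR_BGR2HSV))
    m=((H>3)&(H<22)&(S>180)&(V>lo)).astype(np.uint8)
    if n=='side': m[:170]=0;m[225:]=0;m[:,:240]=0;m[:,400:]=0
    nn,l,st,ce=cv2.connectedComponentsWithStats(m); 
    if nn>1:
        i=1+st[1:,4].argmax(); print(n,ce[i].round(1),st[i],'z.038',ray(q,*ce[i],.038)[:2],'z.030',ray(q,*ce[i],.03)[:2])
a=cv2.resize(s['color'][130:250,250:390],None,fx=2.85,fy=2.85,interpolation=cv2.INTER_CUBIC)
b=cv2.resize(f['color'][175:295,370:510],None,fx=2.85,fy=2.85,interpolation=cv2.INTER_CUBIC)
cv2.imwrite(f'pics/v{tag}.png',np.hstack([a,b]))
E
python3 look.py 2
```

```text
4.6 [ 0.49313782 -0.10895189  0.03336235] [0.27359731 0.55607043 0.2205437 ] 0.030239353764723188
side [329.2 193.2] [324 188  12  12 102] z.038 [ 0.53024852 -0.11593697] z.030 [ 0.53091916 -0.12536773]
top [427.3 253. ] [420 247  17  15 162] z.038 [ 0.53308842 -0.10573336] z.030 [ 0.53331069 -0.10715741]
```

View pics/v2.png

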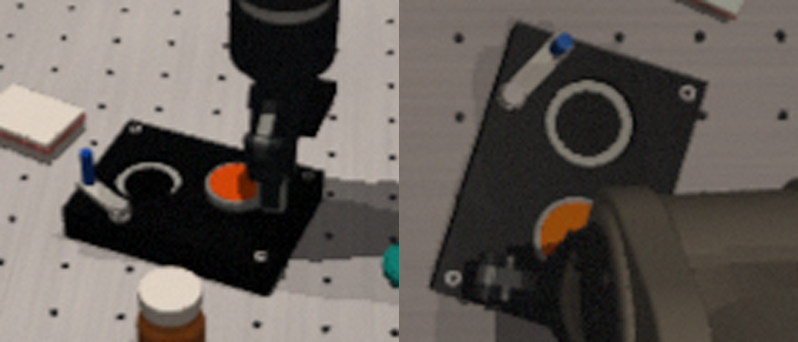

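The disc is cradled by the tips and sliding straight (side crop (230,185)). I'll go on to where it's about to tip.

play_rows(
  plan=[
    [4, -0.6, 0, 0, 0, 0, 30],
    [8, -1.2, 0, 0, 0, 0, 30],
    [12, -1.8, 0, 0, 0, 0, 30],
    [16, -2.4, 0, 0, 0, 0, 30],
    [20, -3, 0, 0, 0, 0, 30],
    [24, -3.6, 0, 0, 0, 0, 30],
    [28, -4.2, 0, 0, 0, 0, 30],
    [32, -4.8, 0, 0, 0, 0, 30],
    [35, -5.3, 0, 0, 0, 0, 30],
    [38, -5.8, 0, 0, 0, 0, 30],
    [40, -6, 0, 0, 0, 0, 30],
    [40, -6, 0, 0, 0, 0, 30],
  ],
)

```text
clock: 5.8
tcp_pos: [0.5329, -0.1149, 0.0333]
orientation: [3.131, -0.255, 0.001]
contact_force: [-0.4, 0.1, -0.7]
grip_width: 0.0298
```

```bash
python3 look.py 3
```

```text
5.9 [ 0.5325417  -0.11488317  0.03331178] [-0.48432665  0.80449659  0.24529446] 0.03003218708937501
side [311.3 190.7] [306 185  11  13 101] z.038 [ 0.57039158 -0.12148312] z.030 [ 0.57154275 -0.13098027]
top [427.8 230.3] [423 223  12  16 100] z.038 [ 0.57159334 -0.10732551] z.030 [ 0.57217771 -0.10876454]
```

View pics/v3.png

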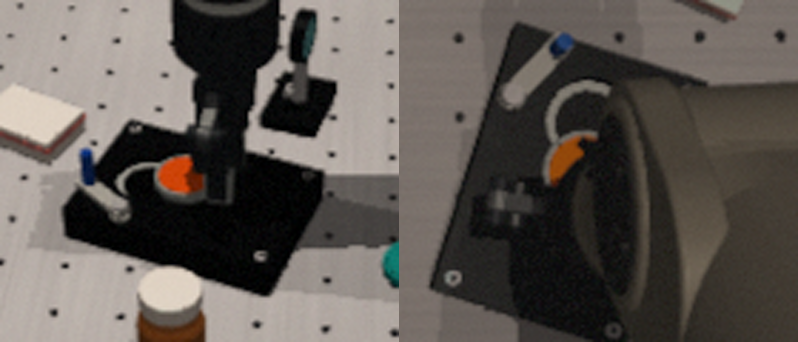

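play_rows(
  plan=[
    [2, -0.3, 0, 0, 0, 0, 30],
    [4, -0.6, 0, 0, 0, 0, 30],
    [6, -0.9, 0, 0, 0, 0, 30],
    [8, -1.2, 0, 0, 0, 0, 30],
    [10, -1.5, 0, 0, 0, 0, 30],
    [12, -1.8, 0, 0, 0, 0, 30],
    [14, -2.1, 0, 0, 0, 0, 30],
    [16, -2.4, 0, 0, 0, 0, 30],
    [18, -2.7, 0, 0, 0, 0, 30],
    [20, -3, 0, 0, 0, 0, 30],
    [22, -3.3, 0, 0, 0, 0, 30],
    [24, -3.6, 0, 0, 0, 0, 30],
  ],
)

```text
clock: 7.1
tcp_pos: [0.5567, -0.1185, 0.0333]
orientation: [-3.131, 0.255, -0.0]
contact_force: [-0.4, 0.2, 1.0]
grip_width: 0.0298
```

```bash
python3 look.py 4
```

```text
7.2 [ 0.55693657 -0.11852992  0.03333039] [-0.06084538  0.66761336  0.81950228] 0.030054799475597645
side [300.6 189.5] [296 184  10  12  94] z.038 [ 0.59436659 -0.12365023] z.030 [ 0.59580475 -0.13317332]
top [430.2 214.6] [425 209  14  15  93] z.038 [ 0.59829243 -0.11182633] z.030 [ 0.59912788 -0.11330768]
```

View pics/v4.png

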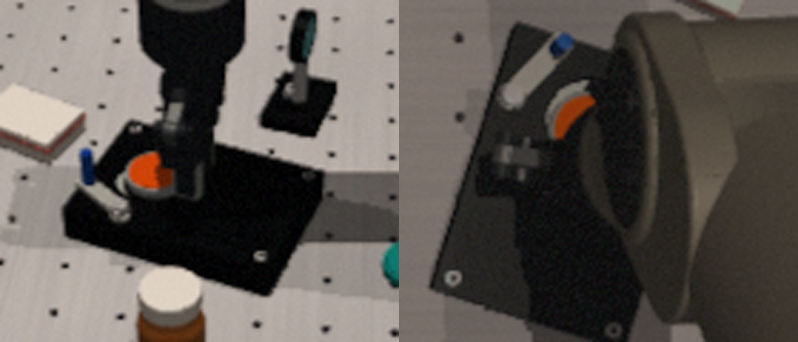

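The disc is over the recess with its leading edge tipping in (side crop (150,172)). I'll push the last few millimetres slowly.

play_rows(
  plan=[
    [1, -0.2, 0, 0, 0, 0, 30],
    [2, -0.3, 0, 0, 0, 0, 30],
    [3, -0.5, 0, 0, 0, 0, 30],
    [4, -0.7, 0, 0, 0, 0, 30],
    [5, -0.8, 0, 0, 0, 0, 30],
    [6, -0.9, 0, 0, 0, 0, 30],
    [6.5, -1, 0, 0, 0, 0, 30],
    [6.5, -1, 0, 0, 0, 0, 30],
  ],
)

```text
clock: 8.0
tcp_pos: [0.5632, -0.1194, 0.0334]
orientation: [-3.131, 0.254, -0.0]
contact_force: [1.0, -0.4, 0.7]
grip_width: 0.0303
```

```bash
python3 look.py 5
```

```text
8.1 [ 0.56305413 -0.11948503  0.03333166] [ 0.40117974 -0.17947723 -0.46861122] 0.030232348578593006
side [298.2 191.5] [293 186  11  12  94] z.038 [ 0.59887323 -0.11633085] z.030 [ 0.60036534 -0.12576632]
top [429.6 212.3] [424 207  15  13  76] z.038 [ 0.60228826 -0.1108433 ] z.030 [ 0.60316129 -0.11231541]
```

View pics/v5.png

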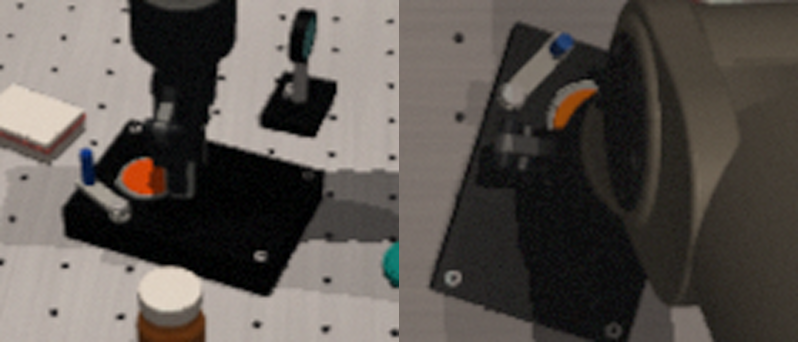

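The disc's image dropped by 2 px, so it looks home. I'll back off and up to check with the view clear.

play_rows(
  plan=[
    [-3, 0.5, 0, 0, 0, 0, 30],
    [-6, 1, 0, 0, 0, 0, 30],
    [-6, 1, 20, 0, 0, 0, 30],
    [-6, 1, 50, 0, 0, 0, 20],
    [-15, 3, 85, 0, 0, 0, 10],
    [-50, 8, 100, 0, 0, 0, 0],
    [-95, 13, 100, 0, 0, 0, 0],
    [-100, -30, 100, 0, 0, 0, 0],
    [-100, -75, 100, 0, 0, 0, 0],
    [-100, -120, 100, 0, 0, 0, 0],
    [-100, -120, 100, 0, 0, 0, 0],
  ],
)

```text
clock: 9.2
tcp_pos: [0.4615, -0.2464, 0.1336]
orientation: [3.127, -0.269, 0.001]
contact_force: [0.1, 0.0, 0.2]
grip_width: 0.0004
```

```bash
python3 look.py 6
python3 - <<'E'
from h import *
f=dict(np.load('pics/t6.npz')); 
K=f['camera_matrix']
def P(u,v):
    z=f['z_map'][v,u]; return f['R'].T@(np.linalg.inv(K)@np.array([u,v,1])*z-f['t'])
for n,pts in dict(block=[(420,230),(440,250),(455,220),(410,250)],disc=[(436,218),(430,214),(442,214),(431,223),(441,223)]).items(): print(n,[round(P(*p)[2],4) for p in pts])
E
```

```text
9.3 [ 0.46235595 -0.2403913   0.13317015] [0.23481969 0.45657807 0.12794179] 4.349850250343009e-05
side [302.2 191.6] [293 186  19  12 177] z.038 [ 0.59019336 -0.11679916] z.030 [ 0.59158156 -0.12624023]
top [436.5 218.2] [425 207  24  24 451] z.038 [ 0.59212461 -0.12228303] z.030 [ 0.59290206 -0.12386271]
block [np.float64(0.0317), np.float64(0.03), np.float64(0.0312), np.float64(0.0301)]
disc [np.float64(0.033), np.float64(0.0319), np.float64(0.0315), np.float64(0.0314), np.float64(0.033)]
```

View pics/v6.png

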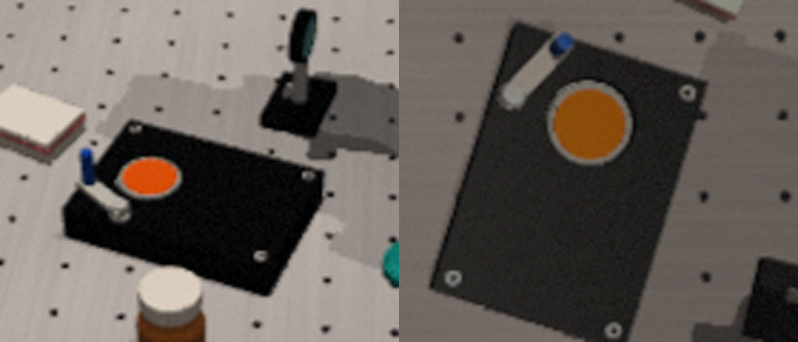

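The disc lies flat and flush: both views put its centre at (0.592,-0.125) on the block-top plane, and its depth matches the block's top within noise. Next I bring the shut fingers behind the pin at (0.636,-0.1035), turned so the flat face points along the chord of its swing.

play_rows(
  plan=[
    [30, 22, 10, 0, 0, 0.08, 0],
    [60, 43, 10, 0, 0, 0.16, 0],
    [90, 64, 10, 0, 0, 0.24, 0],
    [120, 86, 10, 0, 0, 0.32, 0],
    [150, 107, 10, 0, 0, 0.394, 0],
    [180, 128, 5, 0, 0, 0.394, 0],
    [203, 143, 0, 0, 0, 0.394, 0],
    [203, 143, -10, 0, 0, 0.394, 0],
    [203, 143, -40, 0, 0, 0.394, 0],
    [203, 143, -65, 0, 0, 0.394, 0],
    [203, 143, -65, 0, 0, 0.394, 0],
    [203, 143, -65, 0, 0, 0.394, 0],
  ],
)

```text
clock: 10.5
tcp_pos: [0.6653, -0.0957, 0.0683]
orientation: [-3.12, -0.365, 0.002]
contact_force: [-0.1, -0.5, 0.9]
grip_width: -0.0003
```

```bash
python3 look.py 7; python3 -c "
from h import *
print(r.get_obs()['orientation'])"
```

```text
10.6 [ 0.66683324 -0.09617703  0.06997924] [ 0.31638525 -0.42147892  0.30234755] -0.0002515927035806237
top [436.4 218.1] [425 207  24  24 449] z.038 [ 0.59229105 -0.12219566] z.030 [ 0.59307006 -0.12377452]
[3.12016003 0.36377742 0.00348185]
```

View pics/v7.png

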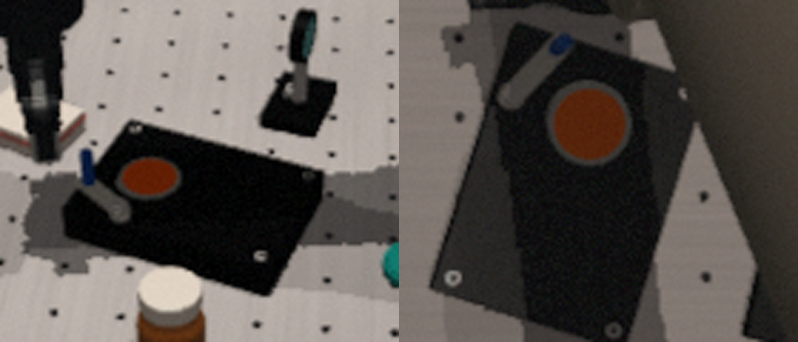

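The fingers stand beyond the pin (side crop (45,155), pin at (87,165)) with clear space between. I'll lower to z ≈ 52 mm, above the arm and screw, and push.

play_rows(
  plan=[
    [0, 0, -8, 0, 0, 0, 0],
    [0, 0, -16, 0, 0, 0, 0],
    [-3, -0.7, -16, 0, 0, 0, 0],
    [-6, -1.4, -16, 0, 0, 0, 0],
    [-9, -2.1, -16, 0, 0, 0, 0],
    [-12, -2.8, -16, 0, 0, 0, 0],
    [-15, -3.5, -16, 0, 0, 0, 0],
    [-18, -4.3, -16, 0, 0, 0, 0],
    [-21, -5, -16, 0, 0, 0, 0],
    [-24, -5.7, -16, 0, 0, 0, 0],
    [-27, -6.4, -16, 0, 0, 0, 0],
    [-30, -7.1, -16, 0, 0, 0, 0],
  ],
)

```text
clock: 11.8
tcp_pos: [0.6356, -0.1036, 0.0523]
orientation: [-3.12, -0.363, 0.0]
contact_force: [0.1, -0.7, 0.4]
grip_width: -0.0004
```

```bash
python3 look.py 8
```

```text
11.9 [ 0.63515743 -0.10365884  0.05211438] [0.49181838 0.1164858  0.30821119] 7.031154274020142e-06
top [436.4 218.1] [425 207  24  23 437] z.038 [ 0.59236423 -0.12213459] z.030 [ 0.59314392 -0.12371288]
```

View pics/v8.png

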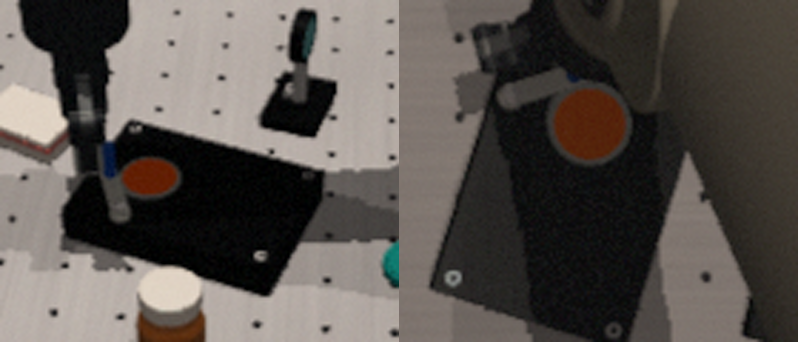

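The arm is swinging and nothing else has moved (pin side crop (109,158)). I'll continue to just short of the stop.

play_rows(
  plan=[
    [-3, -0.7, 0, 0, 0, 0, 0],
    [-6, -1.4, 0, 0, 0, 0, 0],
    [-9, -2.1, 0, 0, 0, 0, 0],
    [-12, -2.8, 0, 0, 0, 0, 0],
    [-14, -3.3, 0, 0, 0, 0, 0],
    [-16, -3.8, 0, 0, 0, 0, 0],
    [-18, -4.2, 0, 0, 0, 0, 0],
    [-19, -4.5, 0, 0, 0, 0, 0],
    [-20, -4.7, 0, 0, 0, 0, 0],
    [-20, -4.7, 0, 0, 0, 0, 0],
  ],
)

```text
clock: 12.9
tcp_pos: [0.6159, -0.1083, 0.0523]
orientation: [3.12, 0.363, -0.0]
contact_force: [-0.2, 0.6, 0.1]
grip_width: 0.0001
```

play_rows(
  plan=[
    [-1, -0.2, 0, 0, 0, 0, 0],
    [-2, -0.5, 0, 0, 0, 0, 0],
    [-2, -0.5, 0, 0, 0, 0, 0],
  ],
)

```text
clock: 13.2
tcp_pos: [0.6139, -0.1088, 0.0523]
orientation: [3.12, 0.363, -0.0]
contact_force: [-0.1, 1.2, -0.6]
grip_width: 0.0001
```

play_rows(
  plan=[
    [-1, -0.2, 0, 0, 0, 0, 0],
    [-1, -0.2, 0, 0, 0, 0, 0],
  ],
)

```text
clock: 13.4
tcp_pos: [0.613, -0.109, 0.0523]
orientation: [3.12, 0.363, -0.0]
contact_force: [1.9, 1.6, 0.3]
grip_width: 0.0001
```

play_rows(
  plan=[
    [-1, -0.2, 0, 0, 0, 0, 0],
    [-1, -0.2, 0, 0, 0, 0, 0],
  ],
)

```text
clock: 13.6
tcp_pos: [0.6126, -0.109, 0.0525]
orientation: [-3.12, -0.364, -0.002]
contact_force: [3.1, 1.5, -1.8]
grip_width: 0.0002
```

```bash
python3 look.py 9
```

```text
13.7 [ 0.61259125 -0.10899052  0.05241038] [ 3.19146523  1.27543065 -1.45209046] -0.0001622923783334524
top [436.1 224.1] [425 219  23  11 166] z.038 [ 0.58213135 -0.1214141 ] z.030 [ 0.58281482 -0.12298561]
```

View pics/v9.png

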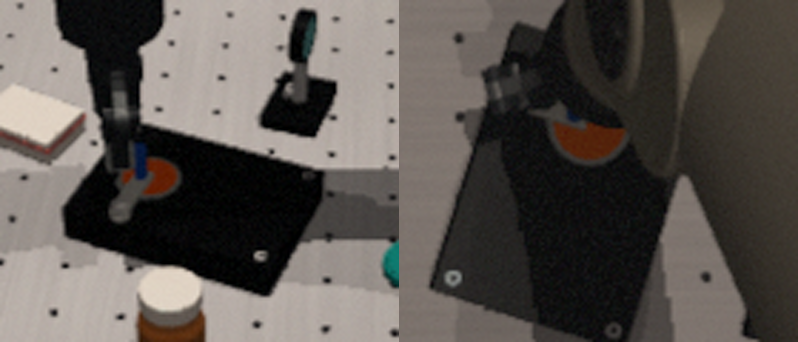

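The force is starting to rise (2–3 N), so I'll push a little further to be sure the stop is reached.

play_rows(
  plan=[
    [-1, -0.2, 0, 0, 0, 0, 0],
    [-1, -0.2, 0, 0, 0, 0, 0],
    [-1, -0.2, 0, 0, 0, 0, 0],
  ],
)

```text
clock: 14.0
tcp_pos: [0.6124, -0.109, 0.0525]
orientation: [-3.12, -0.364, -0.005]
contact_force: [5.9, 1.8, -5.3]
grip_width: 0.0
```

play_rows(
  plan=[
    [-1, -0.2, 0, 0, 0, 0, 0],
    [-1, -0.2, 0, 0, 0, 0, 0],
    [-1, -0.2, 0, 0, 0, 0, 0],
  ],
)

```text
clock: 14.3
tcp_pos: [0.6123, -0.1089, 0.0527]
orientation: [-3.12, -0.364, -0.007]
contact_force: [8.5, 1.3, -6.0]
grip_width: -0.0003
```

The tool no longer advances while the force builds to 8.5 N, so this is a hard stop. I'll retreat along the push line, then up and away.

play_rows(
  plan=[
    [3, 0.7, 0, 0, 0, 0, 0],
    [8, 2, 0, 0, 0, 0, 0],
    [18, 4.5, 0, 0, 0, 0, 0],
    [30, 7, 5, 0, 0, 0, 0],
    [35, 8, 35, 0, 0, 0, 0],
    [35, 8, 75, 0, 0, 0, 0],
    [35, 8, 120, 0, 0, 0, 0],
    [0, -30, 140, 0, 0, 0, 0],
    [-40, -60, 150, 0, 0, 0, 0],
    [-80, -90, 150, 0, 0, 0, 0],
    [-120, -120, 150, 0, 0, 0, 0],
    [-150, -150, 150, 0, 0, 0, 0],
  ],
)

```text
clock: 15.5
tcp_pos: [0.4582, -0.2603, 0.2027]
orientation: [3.12, 0.364, -0.001]
contact_force: [1.5, -1.6, -0.1]
grip_width: -0.0003
```

play_rows(
  plan=[
    [-40, -40, 0, 0, 0, 0, 0],
    [-50, -80, 0, 0, 0, 0, 0],
    [-50, -120, 0, 0, 0, 0, 0],
    [-50, -120, 0, 0, 0, 0, 0],
    [-50, -120, 0, 0, 0, 0, 0],
  ],
)

```text
clock: 16.0
tcp_pos: [0.4099, -0.3802, 0.2021]
orientation: [-3.12, -0.36, 0.001]
contact_force: [0.3, -0.1, -0.7]
grip_width: -0.0
```

```bash
python3 look.py a
python3 - <<'E'
from h import *
f=dict(np.load('pics/ta.npz'));s=dict(np.load('pics/sa.npz'))
for n,q in(('top',f),('side',s)):
    H,S,V=cv2.split(cv2.cvtColor(q['color'],cv2.COLOR_BGR2HSV)); m=((H>100)&(H<125)&(S>150)&(V>40)).astype(np.uint8)
    if n=='side': m[:150]=0;m[250:]=0;m[:,:240]=0;m[:,390:]=0
    nn,l,st,ce=cv2.connectedComponentsWithStats(m); i=1+st[1:,4].argmax(); print(n,ce[i],st[i], ray(q,*ce[i],.066 if n=='top' else .054)[:2])
for p in [(.5975,-.1126)]: print(proj(f,[*p,.069]),proj(s,[*p,.069]))
cv2.imwrite('pics/c5.png',cv2.resize(f['color'][120:360,310:560],None,fx=2.4,fy=2.4))
a=dict(np.load('pics/top0.npz'))['color']; cv2.imwrite('pics/c6.png',cv2.absdiff(a,f['color'])*3)
E
```

```text
16.1 [ 0.41065758 -0.37817356  0.20213032] [-0.44879401  0.35454196 -0.15874512] 0.00010230173381889509
side [306.  191.5] [301 186  11  12  89] z.038 [ 0.58175675 -0.11776155] z.030 [ 0.58304396 -0.12721415]
top [438.1 219.3] [425 207  24  24 340] z.038 [ 0.59018948 -0.1250713 ] z.030 [ 0.59094872 -0.1266772 ]
top [433.125      213.70833333] [430 212   7   5  24] [ 0.59688947 -0.11145156]
side [298.76086957 184.97826087] [296 180   6  13  46] [ 0.59744492 -0.11965596]
[434.16958898 213.13848372] [298.05594152 181.63331432]
```

View pics/va.png

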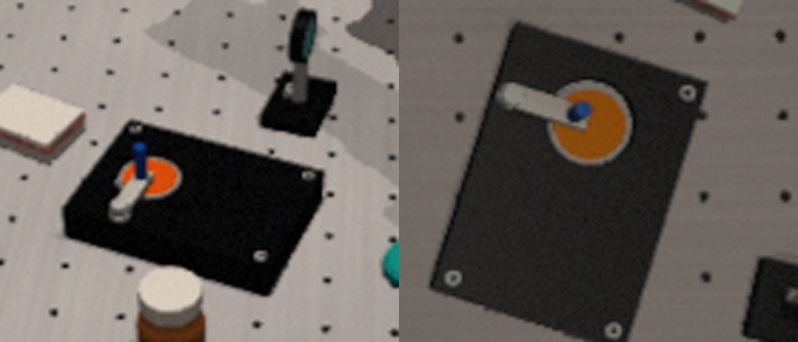

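View pics/c6.png

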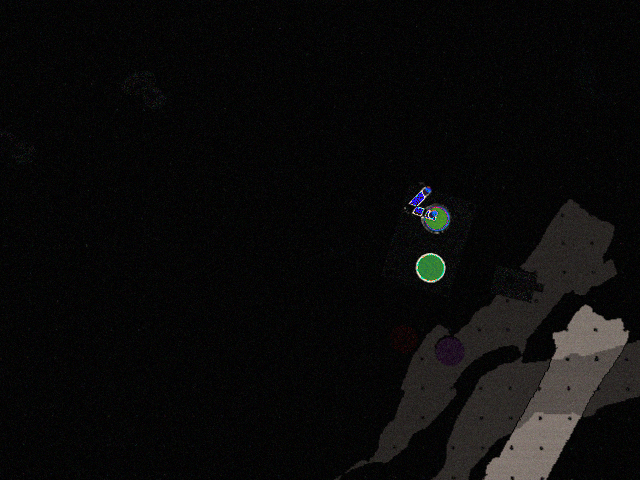

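The last check shows the arm pointing along the block's -y over the filter, with the pin within about 1 px of its predicted stop position in the top view. The difference picture shows only the filter, the keeper and shadows changed. Handing in.

```bash
python3 -c "
from h import *
print(r.hand_in())"
```

```text
the job is handed in; nothing more can be done
None
```

The filter is seated in the recess and the keeper arm is swung over it to its stop; I handed the job in at about 16 s. I nudged the orange disc about 87 mm across the block with two fingertips set 30 mm apart, until it dropped in. Then I pushed the blue pin with the shut fingers.

**Filter:** With the view clear, both cameras put its centre at (0.592, -0.125) at block-top height, within about 2 mm of the recess centre. Its measured height was 31–33 mm against 30–32 mm for the block, so it reads flush to within about 1–2 mm of sensor noise.

**Keeper:** At the end the fingers stopped advancing while the force rose to 8.5 N sideways, about 10 N in all, so the arm is at its stop. In the top view the pin is within about 1 px of where the stop should put it. The side view's vertical position is off by about 3 px, because I compared the middle of the pin there with its predicted top.

**Jar, lens mount and case:** A before-and-after comparison of the top view shows only the filter, the keeper and arm shadows changed. The robot was clear of everything at hand-in.

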